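# Hang the condiment caddies on their hook stands

### The job

Hang the two empty steel caddies up by their handles: the deep caddy on the high double hook and the shallow caddy on the low one, each with its handle rod lying fully down in the dips of both prongs, hanging level, still and free of the hand. Leave the carafe, the small brown bottle, the toothpick glass and the shaker standing where they are.

Things in the scene. Friction and masses are not known exactly. Their poses are not given: they have to be found in the camera images.
- deep_caddy: loose open steel caddy, 60 (its x) x 110 (y) mm, 95 mm deep, walls 3 mm, empty, 0.1-0.25 kg; origin: centre of underside, z up; front and back alike. Rigid bail handle: arch of 6 mm rod in its y-z plane, legs at y = +-52.5, level top rod along y, centred 155 mm above the underside (57 mm free between rod and rim), corners cut 8 mm; round wooden grip 16 mm thick on its middle 44 mm
- deep_caddy_bail (a point): centre of the deep caddy's wooden grip (on the rod's axis, 155 mm above the underside); axes as the caddy's
- shallow_caddy: loose open steel caddy, 60 (its x) x 110 (y) mm, 45 mm deep, walls 3 mm, empty, 0.1-0.25 kg; origin: centre of underside, z up; front and back alike. Rigid bail handle: arch of 6 mm rod in its y-z plane, legs at y = +-52.5, level top rod along y, centred 105 mm above the underside (57 mm free between rod and rim), corners cut 8 mm; round wooden grip 16 mm thick on its middle 44 mm
- shallow_caddy_bail (a point): centre of the shallow caddy's wooden grip (on the rod's axis, 105 mm above the underside); axes as the caddy's
- high_stand: fixed steel hook stand, the higher one; origin: foot of its upright, z up. Base plate x -65 to +25, 70 mm wide, 8 mm thick; upright 14 mm thick. A 78 mm crossbar on top at x = 0 bears two 7 mm prongs along -x at y = +-34 (61 mm free between). Each runs level to x = -50, falls 12 mm to a dip at x = -75, rises 14 mm to a tip ending at x = -97
- high_stand_seat (a point): where the middle of a bail rod's axis lies when fully home in the dips of both prongs: midway between them, 190 mm above the counter, 74 mm in front of the upright (-x); axes as the stand's. With the deep one hung here its underside is 30 to 35 mm above the counter
- low_stand: fixed steel hook stand, the lower one; origin: foot of its upright, z up. Base plate x -65 to +25, 70 mm wide, 8 mm thick; upright 14 mm thick. A 78 mm crossbar on top at x = 0 bears two 7 mm prongs along -x at y = +-34 (61 mm free between). Each runs level to x = -50, falls 12 mm to a dip at x = -75, rises 14 mm to a tip ending at x = -97
- low_stand_seat (a point): where the middle of a bail rod's axis lies when fully home in the dips of both prongs: midway between them, 135 mm above the counter, 74 mm in front of the upright (-x); axes as the stand's. With the shallow one hung here its underside is 30 to 35 mm above the counter
- carafe: glass carafe with a lid, 68 mm across, 141 mm tall, standing at the back between the stands; loose bystander, origin at the centre of its underside
- vial: small brown bottle with a cap, 25 mm across, 78 mm tall, standing near the front edge; loose bystander, origin at the centre of its underside
- tooth_jar: open glass of toothpicks, 45 mm across, 72 mm tall, standing at the back left; loose bystander, origin at the centre of its underside
- shaker: glass spice shaker with a steel cap, 41 mm across, 87 mm tall, standing at the back right; loose bystander, origin at the centre of its underside

How it is judged:
By the outcome, as a careful person would: the job done as asked, in the order asked, and still so for the second after the job is handed in, with the robot touching nothing.
It also fails if it takes over 72 s, if anything falls off the work surface, if the arm or the gripper's body presses on something with over 40 N, if the wrist force passes 120 N, or if a joint passes its speed limit or range.

### The arm

A 6-joint arm with a two-finger parallel gripper is mounted at the origin on a cart in front of the work surface, level with it; the furniture and walls round the work are solid. World frame = base frame: x ahead of the robot, y to its left, z up, the work surface at z = 0. Lengths are in m, angles in rad, forces in N, time in s.
With the tool pointing down it reaches from about 0.375 to 0.925 m from the base axis. Payload 5.7 kg.
Tool frame: the origin (TCP) lies midway between the tips of the shut fingers; the grasp point (between the pads) lies behind it (arm.grip_point_offset is the z of the grasp point in the tool frame, in m); z points along the fingers, y is the direction in which the jaws open and shut (so a half turn about z gives the same grasp; the last joint's range is limited). The gripper opens to 88 mm and grips with 3 to 60 N. Pads are 20 mm wide; open, the fingers measure 115 mm over their backs; the gripper's body (75 mm by 178 mm) begins 61 mm behind the grasp point.
Start: joints at [1.001, 0.359, 1.51, -0, 1.272, -0.115], TCP at [0.264, 0.539, 0.223] pointing down, gripper open.
Joint ranges: [-2.97, 2.97], [-1.01, 2.36], [0.21, 2.38], [-0.96, 4.11], [0.2, 2.71], [-2.98, 2.98]. Speed limits (rad/s): [2.39, 2.39, 3.14, 3.14, 3.14, 3.14].

### API

Orientations are given as a unit quaternion [x, y, z, w].
In Python, from cell import arm, optics gives the robot as it stands. The module is installed in compiled form; this text tells all that it offers.
- The arm moves only by the tool send_rows, never from a script. Its argument "steps" is a list of rows, each a list of 5 numbers: the closure in counts, from 0 (fully open) to 255 (shut), then the shift along the tool's x, y, z in cm, then the turn about the tool's z in degrees. In form: [[grip, tx, ty, tz, turn], ...]. A call has 1 to 12 rows; each row is the pose to reach, as a shift and turn from the pose measured when the call began, along the tool's axes at that moment; what a row does not reach only later rows make up. A row lasts 1/12 s, in which the tool goes at most 41.7 mm and 7.16 degrees, less where a joint would pass 70% of its speed; a pose out of reach is approached as far as the arm can. A call with a gripper value outside its range is refused whole. The fingers move at their own pace and stop on an object; "force" is the grip in N (left out, the last holds). Time passes only in rows, so rows that repeat a pose let the fingers close. It gives the time, the measured TCP pose, the force and the opening at its end, in the units of the state.
- arm.get_state(): the state, without advancing time (a new reading comes with each control period).
- optics.grab_frame(name): name is "scene" or "top" or "wrist"; returns (picture, depth): 420x560x3 uint8, red, green, blue; 420x560 float32, m along the optical axis (not along the pixel's ray), 0 where there is no reading.
- optics.camera_params(name): a dict with "camera_matrix" (3x3 intrinsics, pixels), "R" (3x3) and "t" (3): a world point X has camera coordinates R X + t. Camera axes: x right, y down, z forward; pixel columns grow to the right and rows downward; lengths in m; the calibration is good to about 2 mm. The wrist camera is an equidistant fisheye: a pixel r from the principal point sees the ray r / f radians off the axis. A picture is of the moment at which its call begins: read the wrist's pose just before it. camera_params takes no time and is no camera call; for the wrist camera it gives the pose at the moment of the call.
- arm.job_done(): hands the job in, once; it reports no verdict.
The state is a dict: "t": time; "joint_pos": joint angles; "qd": joint speeds; "effort": joint torques, N m; "ee_pos": TCP position; "tool_rot": TCP orientation; "ft_force": force on the tool from outside, world axes, zero at the start; "wrist_torque": the same for the moment, N m; "opening": opening from 0.0 (shut) to 1.0 (fully open).
Only numpy, scipy, OpenCV 4.12 (cv2) and the standard library are available. Lean on these libraries where they do the work, as an engineer would, in place of code of your own. Each camera call takes 0.05 s, during which the arm holds its last target. There are 200 camera calls.

## Working session

There is one attempt and no reset: what is moved stays moved. The work goes in short steps, Python scripts to look and compute and a tool call to move; the robot and the scene stay as the last step left them, time stands still between calls to the robot, and variables do not carry over. Pictures are saved under pics/ and viewed, about 8 in all and at most 12, crops included, and the job is handed in when it is done.

Besides the shell and the picture viewer there is one more tool, called as name(argument=value, ...), one argument or row to a line, values as JSON. send_rows: Moves the arm, as the interface text tells. Its arguments: {"type":"object","properties":{"steps":{"type":"array"},"force":{"type":"number"}},"required":["steps"]}

```bash
mkdir -p pics; cat > h.py <<'E'
from cell import arm, optics
import numpy as np, cv2
def snap(n,f):
    p,d=optics.grab_frame(n); cv2.imwrite(f'pics/{f}.png',p[:,:,::-1]); c=optics.camera_params(n)
    np.savez(f'pics/{f}.npz',p=p,d=d,K=c['camera_matrix'],R=c['R'],t=c['t'])
def load(f): return np.load(f'pics/{f}.npz')
def world(f):
    z=load(f);K=z['K'];v,u=np.mgrid[:420,:560];d=z['d']
    c=np.stack([(u-K[0,2])/K[0,0]*d,(v-K[1,2])/K[1,1]*d,d],-1)
    w=(c-z['t'])@z['R']; w[d==0]=np.nan; return w
E
python3 - <<'E'
from h import *
s=arm.get_state();print(s,arm.grip_point_offset)
snap('scene','s0');snap('top','t0')
E
```

```text
{'t': 0.0, 'joint_pos': array([ 1.00090161e+00,  3.59548201e-01,  1.51142891e+00, -2.68670047e-05,
        1.27251054e+00, -1.15095033e-01]), 'qd': array([-0.00059748, -0.00114069,  0.00149284,  0.00022825,  0.00049812,
        0.0013686 ]), 'effort': array([-1.31799084e-04, -5.15377235e+01, -2.70724672e+01,  6.76355395e-02,
        3.50454950e-02, -1.53837868e-04]), 'ee_pos': array([0.26320249, 0.53841005, 0.22178523]), 'tool_rot': array([ 2.25441109e-01,  9.74256336e-01, -8.96779193e-04, -3.06115334e-04]), 'ft_force': array([ 0.08418675,  0.1173007 , -0.48873381]), 'wrist_torque': array([ 0.03745225,  0.03950767, -0.05198639]), 'opening': 0.9980555221714367} -0.0187
```

View pics/s0.png

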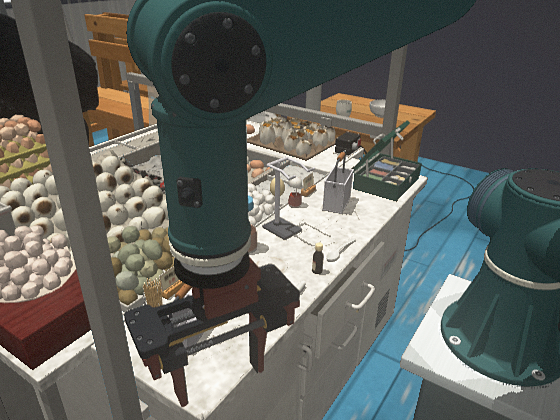

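View pics/t0.png

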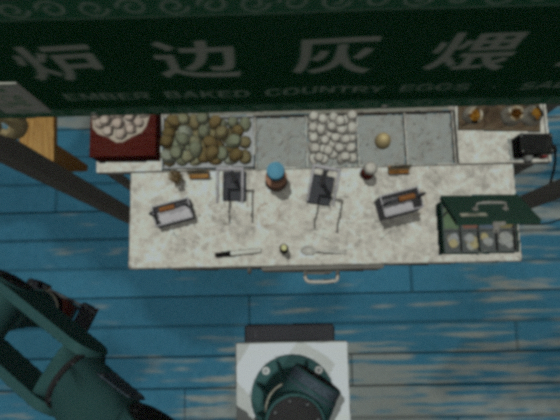

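Scene view: the arm blocks much of it. One caddy is at about (338,190), one stand at (285,210), the vial at (317,258). Top view: caddies at about (173,212) and (400,205), stands at about (233,188) and (323,188), carafe (275,178), vial (284,249).

```bash
python3 - <<'E'
from h import *
z=load('t0');w=world('t0')
im=z['p'][150:270,130:450,::-1]
cv2.imwrite('pics/t0c.png',cv2.resize(np.clip(im.astype(float)*1.4,0,255).astype(np.uint8),None,fx=2.5,fy=2.5,interpolation=cv2.INTER_CUBIC))
m=(w[...,2]>0.02)&(w[...,2]<0.3)&(w[...,0]>0.3)
m[:,:120]=0;m[:158]=0;m[265:]=0;m[:,435:]=0
n,l,st,c=cv2.connectedComponentsWithStats(m.astype(np.uint8),connectivity=8)
for i in range(1,n):
    if st[i,4]<8: continue
    q=w[l==i];print(st[i],np.nanpercentile(q,[2,50,98],axis=0).round(3).tolist())
for u,v in [(173,205),(173,214),(400,197),(400,206),(253,205),(230,205),(340,215),(312,215)]:
    print(u,v,w[v,u].round(3))
print(z['K'],z['R'],z['t'])
E
```

```text
[120 158  40   3  80] [[0.689, 0.382, 0.021], [0.69, 0.443, 0.031], [0.692, 0.495, 0.047]]
[162 158  90  45 849] [[0.54, 0.114, 0.021], [0.672, 0.191, 0.06], [0.683, 0.354, 0.147]]
[314 158  14   4  37] [[0.669, -0.119, 0.021], [0.675, -0.098, 0.033], [0.68, -0.084, 0.045]]
[341 158  13   3  30] [[0.669, -0.196, 0.022], [0.673, -0.175, 0.036], [0.678, -0.161, 0.046]]
[265 161  23  30 509] [[0.589, 0.003, 0.026], [0.61, 0.031, 0.133], [0.641, 0.06, 0.146]]
[361 161  17  18 204] [[0.617, -0.255, 0.023], [0.63, -0.235, 0.081], [0.653, -0.22, 0.091]]
[307 163  35  43 367] [[0.516, -0.137, 0.038], [0.602, -0.102, 0.195], [0.618, -0.052, 0.203]]
[389 164  24   7 107] [[0.642, -0.361, 0.022], [0.646, -0.332, 0.042], [0.649, -0.302, 0.062]]
[168 169  15  15 113] [[0.614, 0.309, 0.027], [0.632, 0.327, 0.052], [0.648, 0.343, 0.072]]
[186 169  23   9 117] [[0.635, 0.233, 0.021], [0.645, 0.263, 0.039], [0.648, 0.292, 0.062]]
[376 186  50  34 739] [[0.494, -0.373, 0.023], [0.534, -0.314, 0.089], [0.572, -0.258, 0.165]]
[149 197  45  30 455] [[0.489, 0.279, 0.021], [0.528, 0.335, 0.046], [0.565, 0.392, 0.115]]
[120 201   6  15  82] [[0.521, 0.477, 0.021], [0.538, 0.479, 0.049], [0.556, 0.486, 0.075]]
[280 244   9   9  65] [[0.403, 0.002, 0.034], [0.411, 0.013, 0.062], [0.424, 0.025, 0.083]]
173 205 [0.534 0.319 0.108]
173 214 [ 0.526  0.341 -0.001]
400 197 [ 0.532 -0.299  0.159]
400 206 [ 0.534 -0.331  0.006]
253 205 [ 0.548  0.102 -0.001]
230 205 [ 0.55   0.171 -0.004]
340 215 [ 0.512 -0.155 -0.003]
312 215 [ 0.513 -0.072  0.001]
[[532.96218925   0.         271.08079165]
 [  0.         532.96218925 211.90331595]
 [  0.           0.           1.        ]] [[-0.01927399 -0.99954926 -0.02301719]
 [-0.98702928  0.02269231 -0.15892844]
 [ 0.15937912  0.01965546 -0.98702176]] [0.05890372 0.51774913 1.49753091]
```

View pics/t0c.png

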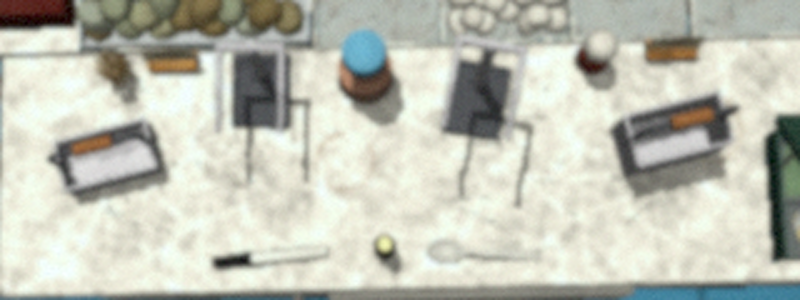

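```bash
python3 - <<'E'
from h import *
w=world('t0')
def reg(u0,u1,v0,v1,z0,z1):
    q=w[v0:v1,u0:u1].reshape(-1,3);return q[(q[:,2]>z0)&(q[:,2]<z1)]
def rect(n,q):
    (c,s,a)=cv2.minAreaRect(q[:,:2].astype(np.float32));print(n,len(q),np.round(c,3),np.round(s,3),round(a,1),'medz',np.median(q[:,2]).round(3))
rect('deep rim',reg(370,432,180,226,.075,.11))
rect('deep rod',reg(370,432,180,226,.135,.185))
rect('sh rim',reg(145,198,190,232,.03,.06))
rect('sh rod',reg(145,198,190,232,.085,.13))
for n,q in [('high',reg(300,350,155,215,.17,.22)),('low',reg(210,256,155,210,.115,.16))]:
    rect(n,q)
    print(q[np.argsort(q[:,0])][::max(1,len(q)//25)].round(3).tolist())
E
```

```text
deep rim 281 [ 0.534 -0.317] [0.063 0.114] 14.0 medz 0.095
deep rod 158 [ 0.533 -0.315] [0.017 0.109] 14.7 medz 0.159
sh rim 236 [0.528 0.336] [0.064 0.113] 13.3 medz 0.044
sh rod 140 [0.528 0.336] [0.015 0.109] 11.0 medz 0.108
high 305 [ 0.566 -0.094] [0.075 0.103] 77.8 medz 0.196
[[0.508, -0.119, 0.197], [0.522, -0.122, 0.193], [0.529, -0.055, 0.195], [0.535, -0.121, 0.182], [0.539, -0.052, 0.194], [0.546, -0.053, 0.188], [0.551, -0.123, 0.194], [0.556, -0.056, 0.19], [0.562, -0.058, 0.198], [0.567, -0.131, 0.204], [0.574, -0.061, 0.195], [0.579, -0.134, 0.199], [0.585, -0.132, 0.197], [0.592, -0.067, 0.197], [0.598, -0.064, 0.196], [0.601, -0.07, 0.191], [0.604, -0.138, 0.197], [0.605, -0.109, 0.195], [0.606, -0.104, 0.203], [0.607, -0.101, 0.199], [0.609, -0.101, 0.201], [0.61, -0.107, 0.196], [0.612, -0.112, 0.199], [0.613, -0.068, 0.198], [0.615, -0.083, 0.198], [0.619, -0.086, 0.193]]
low 252 [0.583 0.158] [0.077 0.102] 88.1 medz 0.141
[[0.531, 0.124, 0.147], [0.536, 0.192, 0.143], [0.541, 0.127, 0.14], [0.547, 0.122, 0.135], [0.555, 0.122, 0.135], [0.561, 0.191, 0.13], [0.566, 0.122, 0.135], [0.571, 0.121, 0.137], [0.576, 0.191, 0.148], [0.583, 0.189, 0.143], [0.589, 0.192, 0.143], [0.594, 0.189, 0.142], [0.6, 0.192, 0.142], [0.607, 0.121, 0.141], [0.614, 0.192, 0.144], [0.62, 0.123, 0.145], [0.623, 0.192, 0.142], [0.624, 0.161, 0.146], [0.625, 0.178, 0.143], [0.625, 0.126, 0.147], [0.626, 0.187, 0.138], [0.627, 0.186, 0.145], [0.628, 0.195, 0.143], [0.629, 0.161, 0.146], [0.63, 0.145, 0.14], [0.634, 0.154, 0.137]]
```

send_rows(
  steps=[
    [0,0,-3,-1,0],
    [0,0,-7,-2,0],
    [0,0,-11,-4,0],
    [0,0,-15,-5,0],
    [0,0,-19,-6,0],
    [0,0,-23,-7,0],
    [0,-2,-27,-8,0],
    [0,-4,-30,-8,0],
    [0,-6,-33,-8,0],
    [0,-8,-36,-8,0],
    [0,-9,-39,-8,0],
    [0,-10,-42,-8,0],
  ],
)

```text
t: 1.1
ee_pos: [0.1678, 0.1161, 0.3024]
tool_rot: [0.225, 0.974, -0.001, 0.0]
ft_force: [1.3, -0.4, -0.2]
opening: 1.002
```

send_rows(
  steps=[
    [0,-3,-1,0,5],
    [0,-7,-3,0,10],
    [0,-10,-5,0,15],
    [0,-14,-7,0,20],
    [0,-18,-8,0,25],
    [0,-22,-10,0,30],
    [0,-26,-12,0,35],
    [0,-30,-14,0,40],
    [0,-34,-16,0,45],
    [0,-38,-18,0,49.6],
    [0,-41,-19,0,49.6],
    [0,-44,-20,0,49.6],
  ],
)

```text
t: 2.1
ee_pos: [0.4724, -0.2546, 0.3022]
tool_rot: [0.613, 0.79, -0.001, -0.0]
ft_force: [0.4, 0.2, 1.1]
opening: 1.001
```

```bash
cat >> h.py <<'E'
def delta(target,yaw_y=None):
    """shift in tool axes (cm) and turn (deg) taking TCP to target; yaw_y: world angle wanted of tool y"""
    from scipy.spatial.transform import Rotation as Ro
    s=arm.get_state();R=Ro.from_quat(s['tool_rot']).as_matrix()
    d=R.T@(np.array(target)-s['ee_pos'])*100
    a=np.degrees(np.arctan2(R[1,1],R[0,1]))
    print('t',s['t'].__round__(2),'ee',s['ee_pos'].round(4),'yaw_y',a.round(2),'tilt z',R[:,2].round(4),'shift cm',d.round(2),'turn',None if yaw_y is None else round(a-yaw_y,2),'F',s['ft_force'].round(1),'open',round(s['opening'],3))
def pix(f,u,v,zw):
    """world point at height zw seen at fisheye pixel"""
    z=load(f);K=z['K'];x=np.array([(u-K[0,2])/K[0,0],(v-K[1,2])/K[1,1]]);r=np.hypot(*x)
    ray=np.array([*(x/r*np.sin(r)),np.cos(r)]);o=-z['R'].T@z['t'];g=z['R'].T@ray
    return (o+g*(zw-o[2])/g[2]).round(4)
E
python3 - <<'E'
from h import *
delta([0.5335,-0.316,0.155-0.0187],14.3)
snap('wrist','w1')
c=load('w1');print(c['K'],c['t'])
delta([0.5335,-0.316,0.155-0.0187],14.3)
E
```

```text
t 2.1 ee [ 0.4724 -0.2546  0.3022] yaw_y 14.32 tilt z [-0.0013 -0.0011 -1.    ] shift cm [-7.44  4.43 16.59] turn 0.02 F [0.4 0.2 1.1] open 1.001
[[325.1922621    0.         278.34199895]
 [  0.         325.1922621  206.00539274]
 [  0.           0.           1.        ]] [-0.40025296 -0.41584537  0.35571169]
t 2.15 ee [ 0.4783 -0.2606  0.3016] yaw_y 14.27 tilt z [ 0.0033 -0.0056 -1.    ] shift cm [-6.63  3.95 16.58] turn -0.03 F [ 6.8 -6.4  1.4] open 0.998
```

View pics/w1.png

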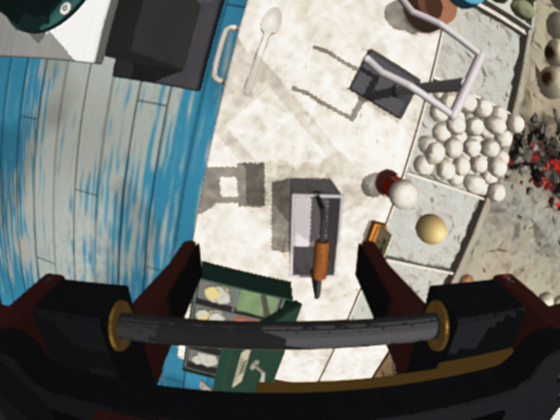

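Wrist view: deep caddy grip about (320,262), rod ends about (319,196) and (317,297). The high stand's prongs run (405,5)→(485,60) and (367,60)→(455,112).

```bash
python3 - <<'E'
from h import *
off=np.array([.4724-.4783,-.2546+.2606,0])
for n,u,v,z in [('grip',320,262,.155),('grip ends',321,242,.155),('',320,281,.155),('bar',485,60,.2),('bar',455,112,.2),('tipR',367,60,.195)]:
    print(n,pix('w1',u,v,z)+off)
delta([0.5335,-0.316,0.155-0.0187],14.3)
E
```

```text
grip [ 0.5364 -0.3205  0.155 ]
grip ends [ 0.5305 -0.2977  0.155 ]
 [ 0.5436 -0.3434  0.155 ]
bar [ 0.623  -0.0737  0.2   ]
bar [ 0.6044 -0.1331  0.2   ]
tipR [ 0.5142 -0.1168  0.195 ]
t 2.15 ee [ 0.4783 -0.2606  0.3016] yaw_y 14.27 tilt z [ 0.0033 -0.0056 -1.    ] shift cm [-6.63  3.95 16.58] turn -0.03 F [ 6.8 -6.4  1.4] open 0.998
```

send_rows(
  steps=[
    [0,-3,2,1,0],
    [0,-6,3.5,4,0],
    [0,-6.9,4.05,7,0],
    [0,-6.9,4.05,10,0],
    [0,-6.9,4.05,13,0],
    [0,-6.9,4.05,15,0],
    [0,-6.9,4.05,16.2,0],
    [0,-6.9,4.05,16.6,0],
    [0,-6.9,4.05,16.6,0],
  ],
  force=25,
)

```text
t: 2.9
ee_pos: [0.5347, -0.318, 0.1355]
tool_rot: [0.614, 0.79, -0.001, 0.002]
ft_force: [0.0, 1.3, 0.8]
opening: 1.003
```

```bash
python3 - <<'E'
from h import *
delta([0.535,-0.318,0.155-0.0187],14.3)
snap('wrist','w2')
E
```

```text
t 2.9 ee [ 0.5347 -0.318   0.1355] yaw_y 14.28 tilt z [ 0.0021 -0.0047 -1.    ] shift cm [-0.01  0.02 -0.08] turn -0.02 F [0.  1.3 0.8] open 1.003
```

View pics/w2.png

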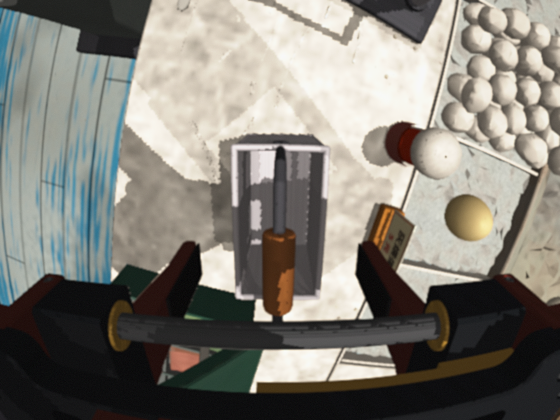

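The grip is centred between the fingers at (279,270), ends at rows 232 and 312. I'll check where the grasp point projects.

```bash
cat >> h.py <<'E'
def proj(f,X):
    z=load(f);c=z['R']@np.array(X)+z['t'];th=np.arctan2(np.hypot(c[0],c[1]),c[2]);p=c[:2]/np.hypot(c[0],c[1])*th
    return (p*[z['K'][0,0],z['K'][1,1]]+z['K'][:2,2]).round(1)
E
python3 - <<'E'
from h import *
print(proj('w2',[.5347,-.318,.1542]), pix('w2',279,232,.158),pix('w2',279,312,.158),pix('w2',280,152,.155))
E
```

```text
[275.8 270.7] [ 0.5306 -0.2954  0.158 ] [ 0.5421 -0.3403  0.158 ] [ 0.5218 -0.2592  0.155 ]
```

send_rows(
  steps=[
    [255,0,0,0,0],
    [255,0,0,0,0],
    [255,0,0,0,0],
    [255,0,0,0,0],
    [255,0,0,0,0],
    [255,0,0,0,0],
    [255,0,0,0,0],
    [255,0,0,0,0],
    [255,0,0,0,0],
    [255,0,0,-0.5,0],
    [255,0,0,-1.5,0],
    [255,0,0,-2.5,0],
  ],
  force=30,
)

```text
t: 3.95
ee_pos: [0.5351, -0.3182, 0.1623]
tool_rot: [0.614, 0.789, -0.001, 0.003]
ft_force: [1.2, 0.4, -1.9]
opening: 0.169
```

```bash
python3 - <<'E'
from h import *
delta([0.44,-.20,.2323],-12.2)
delta([0.461,-.071,.2323],-12.2)
E
```

```text
t 3.95 ee [ 0.5351 -0.3182  0.1623] yaw_y 14.28 tilt z [ 0.003  -0.0054 -1.    ] shift cm [13.76 -6.29 -7.1 ] turn 26.48 F [ 1.2  0.4 -1.9] open 0.169
t 3.95 ee [ 0.5351 -0.3182  0.1623] yaw_y 14.28 tilt z [ 0.003  -0.0054 -1.    ] shift cm [25.74 -1.07 -7.16] turn 26.48 F [ 1.2  0.4 -1.9] open 0.169
```

send_rows(
  steps=[
    [255,0.5,-0.5,-2,0],
    [255,1.5,-1.5,-4,0],
    [255,3,-3,-6,3],
    [255,5,-4.5,-7.1,7],
    [255,7.5,-5.5,-7.1,11],
    [255,10.5,-6,-7.1,15],
    [255,13.5,-6,-7.1,19],
    [255,16.5,-5,-7.1,23],
    [255,19.5,-4,-7.1,26.5],
    [255,22,-2.6,-7.1,26.5],
    [255,24,-1.6,-7.1,26.5],
    [255,25.2,-1.1,-7.1,26.5],
  ],
)

```text
t: 4.95
ee_pos: [0.4624, -0.074, 0.2329]
tool_rot: [0.778, 0.628, 0.0, 0.003]
ft_force: [-0.6, -0.7, -2.1]
opening: 0.167
```

```bash
python3 - <<'E'
from h import *
snap('top','t1')  # passes time
snap('wrist','w3');snap('top','t1')
delta([0.461,-.071,.2013],-12.2)
w=world('t1')
q=w[150:240,290:360].reshape(-1,3);q=q[(q[:,2]>.175)&(q[:,2]<.213)&(q[:,0]>.50)]
print(len(q),cv2.minAreaRect(q[:,:2].astype(np.float32)))
E
```

```text
t 5.1 ee [ 0.4622 -0.0758  0.2326] yaw_y -12.09 tilt z [ 0.0039 -0.006  -1.    ] shift cm [ 0.45 -0.23  3.12] turn 0.11 F [-0.   0.3 -1.8] open 0.172
52 ((0.5703405737876892, -0.07084209471940994), (0.05845510959625244, 0.145184725522995), 46.260257720947266)
```

View pics/w3.png

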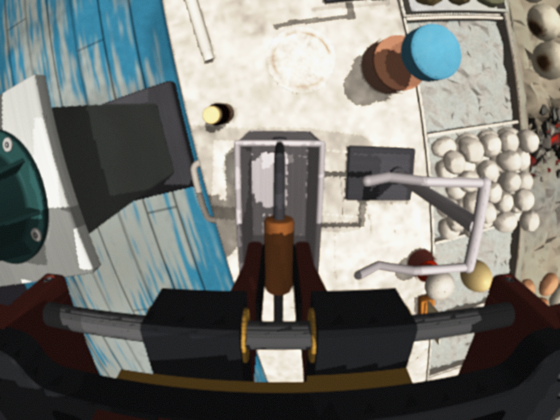

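Wrist view: the caddy is held straight; the vial (215,114) is clear of it. Prong tips are about (370,182) and (361,273), crossbar ends about (487,182) and (475,268). A crop will give finer positions.

```bash
python3 - <<'E'
from h import *
im=load('w3')['p'][160:290,340:500,::-1]
cv2.imwrite('pics/w3c.png',cv2.resize(im,None,fx=4.5,fy=4.5,interpolation=cv2.INTER_CUBIC))
E
```

```text
(no output)
```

View pics/w3c.png

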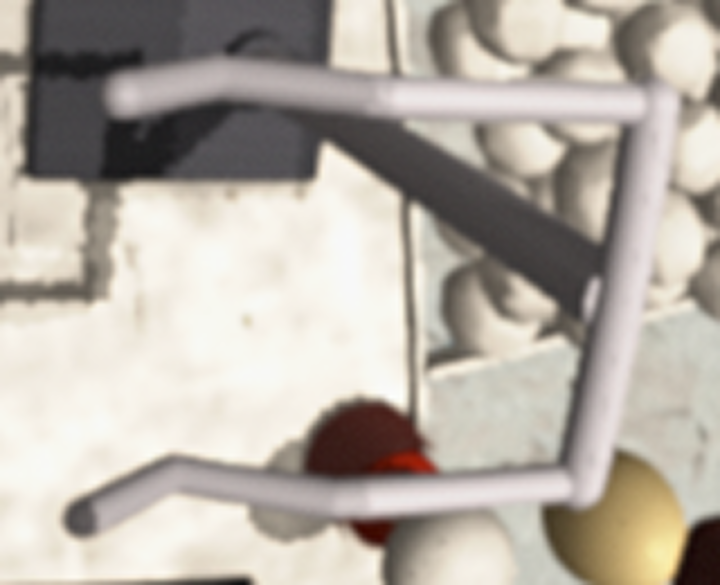

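```bash
python3 - <<'E'
from h import *
P=[(366.7,181.6,.1975,-97,34),(390,176.7,.1835,-75,34),(425.6,181.1,.1955,-50,34),(483.3,182.2,.1955,0,34),(358.2,274.9,.1975,-97,-34),(379.6,264.9,.1835,-75,-34),(416.7,270.4,.1955,-50,-34),(468.9,268.2,.1955,0,-34)]
W=np.array([pix('w3',*p[:3])[:2] for p in P]);L=np.array([p[3:] for p in P])/1000
a=L-L.mean(0);b=W-W.mean(0);U,S,V=np.linalg.svd(a.T@b);R=(U@V).T;t=W.mean(0)-R@L.mean(0)
print('yaw',np.degrees(np.arctan2(R[1,0],R[0,0])),'seat',t+R@[-.074,0],'res mm',((W-(L@R.T+t))*1000).round(1).tolist())
# handle rod
print(pix('w3',279,146,.251),pix('w3',279,222,.254),pix('w3',279,292,.254))
delta([0.461,-.071,.2013],-12.2)
E
```

```text
yaw -11.519569634802929 seat [ 0.54058515 -0.0896805 ] res mm [[1.7, -0.1], [0.7, 0.4], [-1.9, 0.9], [-1.8, 0.8], [1.2, 0.0], [-0.4, 0.2], [1.1, -0.2], [-0.6, -1.9]]
[ 0.4769 -0.0122  0.251 ] [ 0.4697 -0.0464  0.254 ] [ 0.4617 -0.084   0.254 ]
t 5.1 ee [ 0.4622 -0.0758  0.2326] yaw_y -12.09 tilt z [ 0.0039 -0.006  -1.    ] shift cm [ 0.45 -0.23  3.12] turn 0.11 F [-0.   0.3 -1.8] open 0.172
```

```bash
python3 - <<'E'
from h import *
a,b=[load(f)['p'][130:350,220:340,::-1] for f in('w2','w3')]
cv2.imwrite('pics/cmp.png',cv2.resize(np.hstack([a,b]),None,fx=2.7,fy=2.7,interpolation=cv2.INTER_CUBIC))
E
```

```text
(no output)
```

View pics/cmp.png

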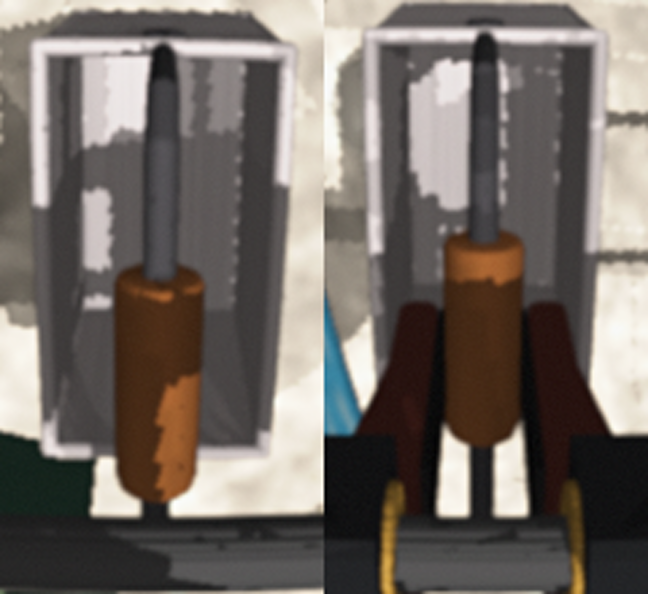

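```bash
python3 - <<'E'
from h import *
from scipy.spatial.transform import Rotation as Ro
for f,g in [('w2',[(279,245),(279,265),(279,290)]),('w3',[(279,226),(279,250),(279,280)])]:
    z=load(f);K=z['K'];o=-z['R'].T@z['t'];print(f,'cam',o.round(4),'axis',z['R'][2].round(3))
    for u,v in g+[(280,180)]:
        x=np.array([(u-K[0,2])/K[0,0],(v-K[1,2])/K[1,1]]);r=np.hypot(*x);ray=np.array([*(x/r*np.sin(r)),np.cos(r)])
        d=z['d'][v,u];print(u,v,d,(z['R'].T@(ray/ray[2]*d-z['t'])).round(4))
E
```

```text
w2 cam [ 0.5158 -0.2397  0.3   ] axis [ 0.076 -0.292 -0.953]
279 245 0.1456611 [ 0.5313 -0.2983  0.1664]
279 265 0.14932472 [ 0.5339 -0.3084  0.1658]
279 290 0.15261383 [ 0.5372 -0.3213  0.1666]
280 180 0.14238252 [ 0.5247 -0.2705  0.1608]
w3 cam [0.4797 0.005  0.3961] axis [-0.058 -0.293 -0.954]
279 226 0.16311683 [ 0.4685 -0.0523  0.2435]
279 250 0.16730678 [ 0.4657 -0.0654  0.2433]
279 280 0.17446612 [ 0.4618 -0.084   0.2417]
280 180 0.16179764 [ 0.4736 -0.0306  0.2379]
```

The grip axis sits about level with the TCP, because the fingers had not fully closed before the lift. It is held, so I'm accounting for that and advancing over the prongs.

send_rows(
  steps=[
    [255,-0.1,0,0.5,-0.5],
    [255,-0.2,0,1.1,-0.5],
    [255,-0.2,0.3,1.35,-0.5],
    [255,-0.2,1.2,1.35,-0.5],
    [255,-0.2,2.4,1.35,-0.5],
    [255,-0.2,3.8,1.35,-0.5],
    [255,-0.2,5.2,1.35,-0.5],
    [255,-0.2,6.4,1.35,-0.5],
    [255,-0.2,7.4,1.35,-0.5],
    [255,-0.2,7.95,1.35,-0.5],
    [255,-0.2,7.95,1.35,-0.5],
    [255,-0.2,7.95,1.35,-0.5],
  ],
)

```text
t: 6.1
ee_pos: [0.5394, -0.0944, 0.2192]
tool_rot: [0.775, 0.632, -0.001, 0.003]
ft_force: [-0.2, 0.2, -2.3]
opening: 0.17
```

```bash
python3 - <<'E'
from h import *
delta([0.5395,-.0945,.189],-11.6)
snap('wrist','w4')
E
```

```text
t 6.1 ee [ 0.5394 -0.0944  0.2192] yaw_y -11.59 tilt z [ 0.003  -0.0058 -1.    ] shift cm [ 0.01 -0.01  3.02] turn 0.01 F [-0.2  0.2 -2.3] open 0.17
```

View pics/w4.png

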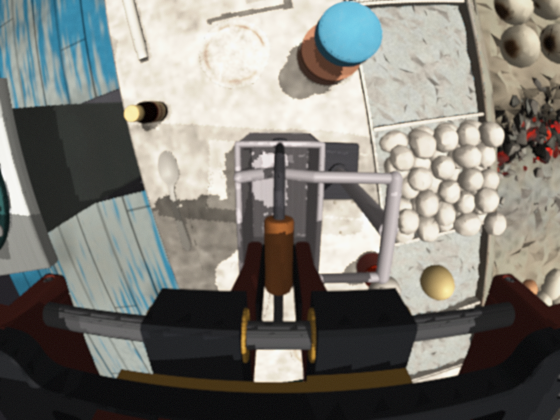

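send_rows(
  steps=[
    [255,0,0,0.5,0],
    [255,0,0,1.1,0],
    [255,0,0,1.7,0],
    [255,0,0,2.2,0],
    [255,0,0,2.6,0],
    [255,0,0,2.8,0],
    [255,0,0,2.8,0],
    [255,0,0,2.8,0],
  ],
)

```text
t: 6.82
ee_pos: [0.5389, -0.0944, 0.1912]
tool_rot: [0.775, 0.632, -0.001, 0.003]
ft_force: [0.3, 0.6, -0.6]
opening: 0.173
```

```bash
python3 - <<'E'
from h import *
snap('wrist','w5')
delta([0.5395,-.0945,.189],-11.6)
z=load('w5');K=z['K']
for u,v in [(279,226),(279,250),(279,280),(280,170)]:
        x=np.array([(u-K[0,2])/K[0,0],(v-K[1,2])/K[1,1]]);r=np.hypot(*x);ray=np.array([*(x/r*np.sin(r)),np.cos(r)])
        d=z['d'][v,u];print(u,v,d,(z['R'].T@(ray/ray[2]*d-z['t'])).round(4))
E
```

```text
t 6.87 ee [ 0.5392 -0.0944  0.1913] yaw_y -11.59 tilt z [ 0.003  -0.0057 -1.    ] shift cm [0.   0.03 0.23] turn 0.01 F [ 0.1  1.  -1.8] open 0.17
279 226 0.1638986 [ 0.5452 -0.0725  0.2013]
279 250 0.16821846 [ 0.5425 -0.0858  0.2011]
279 280 0.17294914 [ 0.5389 -0.1032  0.2017]
280 170 0.1611609 [ 0.5512 -0.0457  0.1956]
```

send_rows(
  steps=[
    [255,0,0,0.15,0],
    [255,0,0,0.3,0],
    [255,0,0,0.3,0],
    [255,0,0,0.3,0],
  ],
)

```text
t: 7.2
ee_pos: [0.5395, -0.0946, 0.1905]
tool_rot: [0.775, 0.632, -0.0, 0.004]
ft_force: [-5.6, 2.3, 15.4]
opening: 0.175
```

```bash
python3 - <<'E'
from h import *
delta([0.5395,-.0945,.189],-11.6)
E
```

```text
t 7.2 ee [ 0.5395 -0.0946  0.1905] yaw_y -11.58 tilt z [ 0.0046 -0.0063 -1.    ] shift cm [ 0.01 -0.    0.15] turn 0.02 F [-5.6  2.3 15.4] open 0.175
```

send_rows(
  steps=[
    [230,0,0,-0.1,0],
    [200,0,0,-0.1,0],
    [170,0,0,-0.1,0],
    [150,0,0,-0.1,0],
    [150,0,0,-0.1,0],
    [150,0,0,-0.1,0],
    [150,0,0,-0.1,0],
    [150,0,0,-0.1,0],
    [150,0,0,-0.1,0],
    [150,0,0,-0.1,0],
  ],
)

```text
t: 8.03
ee_pos: [0.5395, -0.0946, 0.1915]
tool_rot: [0.775, 0.632, -0.0, 0.004]
ft_force: [0.7, -0.1, 0.0]
opening: 0.412
```

```bash
cat >> h.py <<'E'
def dpt(f,u,v):
    z=load(f);K=z['K'];x=np.array([(u-K[0,2])/K[0,0],(v-K[1,2])/K[1,1]]);r=np.hypot(*x);ray=np.array([*(x/r*np.sin(r)),np.cos(r)])
    return (z['R'].T@(ray/ray[2]*z['d'][int(v),int(u)]-z['t'])).round(4)
E
python3 - <<'E'
from h import *
snap('wrist','w6')
delta([0.5395,-.0945,.189],-11.6)
for p in [(279,226),(279,250),(279,280),(280,170)]: print(p,dpt('w6',*p))
E
```

```text
t 8.08 ee [ 0.5395 -0.0945  0.1915] yaw_y -11.58 tilt z [ 0.0045 -0.0063 -1.    ] shift cm [ 0.   -0.    0.25] turn 0.02 F [-0.2  0.  -0.1] open 0.415
(279, 226) [ 0.5454 -0.0728  0.201 ]
(279, 250) [ 0.5428 -0.0855  0.202 ]
(279, 280) [ 0.5392 -0.1033  0.2018]
(280, 170) [ 0.5515 -0.0459  0.1952]
```

View pics/w6.png

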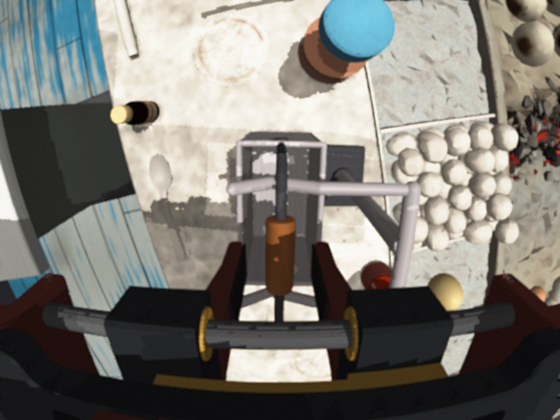

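send_rows(
  steps=[
    [150,0,0,-1,0],
    [150,0,0,-3,0],
    [150,0,0,-6,0],
    [100,0,0,-9,0],
    [50,1,0,-11,0],
    [0,3,-0.7,-11,-3],
    [0,6.5,-1.5,-11,-7],
    [0,10,-2.4,-11,-11],
    [0,14,-3.3,-11,-15],
    [0,18,-4.2,-11,-19],
    [0,22,-5.1,-11,-23],
    [0,26,-6,-11,-24.1],
  ],
)

```text
t: 9.08
ee_pos: [0.5321, 0.1748, 0.3008]
tool_rot: [0.624, 0.781, -0.001, 0.004]
ft_force: [1.3, 0.6, -0.6]
opening: 0.996
```

```bash
python3 - <<'E'
from h import *
delta([0.528,.336,.17],12.5)
E
```

```text
t 9.08 ee [0.5321 0.1748 0.3008] yaw_y 12.71 tilt z [ 0.0055 -0.0062 -1.    ] shift cm [15.91  3.1  12.98] turn 0.21 F [ 1.3  0.6 -0.6] open 0.996
```

send_rows(
  steps=[
    [0,3,0.5,0,0],
    [0,6.5,1.2,0,0],
    [0,10,1.9,1,0.2],
    [0,13,2.5,3,0.2],
    [0,15,2.9,6,0.2],
    [0,15.9,3.1,9,0.2],
    [0,15.9,3.1,12,0.2],
    [0,15.9,3.1,13,0.2],
    [0,15.9,3.1,13,0.2],
    [0,15.9,3.1,13,0.2],
  ],
)

```text
t: 9.92
ee_pos: [0.5284, 0.3357, 0.1707]
tool_rot: [0.626, 0.78, -0.001, 0.004]
ft_force: [1.3, -0.1, 0.8]
opening: 1.001
```

```bash
python3 - <<'E'
from h import *
snap('wrist','w7')
delta([0.528,.336,.105-.0187],12.5)
z=load('w7');d=z['d'];p=z['p'].astype(int)
pts=[]
for v in range(60,330):
    for u in range(180,380):
        r,g,b=p[v,u]
        if r>b*1.8+15 and d[v,u]>0:
            X=dpt('w7',u,v)
            if .095<X[2]<.13: pts.append(X)
q=np.array(pts);print(len(q),cv2.minAreaRect(q[:,:2].astype(np.float32)),np.median(q[:,2]),q[:,2].max())
print(proj('w7',[.528,.336,.105]))
E
```

```text
t 9.97 ee [0.5292 0.336  0.1717] yaw_y 12.48 tilt z [ 0.0078 -0.0051 -1.    ] shift cm [ 0.08 -0.18  8.54] turn -0.02 F [-0.2  0.2  1. ] open 0.999
1103 ((0.5299831628799438, 0.33734115958213806), (0.014472615905106068, 0.04585862532258034), 12.923515319824219) 0.1142 0.1173
[275.1 216.7]
```

send_rows(
  steps=[
    [0,0.15,0.05,2,-0.4],
    [0,0.15,0.05,5,-0.4],
    [0,0.15,0.05,7.5,-0.4],
    [0,0.15,0.05,8.5,-0.4],
    [0,0.15,0.05,8.5,-0.4],
    [120,0.15,0.05,8.5,-0.4],
    [255,0.15,0.05,8.5,-0.4],
    [255,0.15,0.05,8.5,-0.4],
    [255,0.15,0.05,8.5,-0.4],
    [255,0.15,0.05,8.5,-0.4],
    [255,0.15,0.05,8.5,-0.4],
    [255,0.15,0.05,8.5,-0.4],
  ],
  force=30,
)

```text
t: 10.97
ee_pos: [0.5302, 0.3373, 0.087]
tool_rot: [0.623, 0.782, 0.001, 0.005]
ft_force: [0.9, 0.5, 0.1]
opening: 0.509
```

send_rows(
  steps=[
    [255,0,0,0,0],
    [255,0,0,0,0],
    [255,0,0,0,0],
    [255,0,0,0,0],
    [255,0,0,0,0],
  ],
)

```text
t: 11.38
ee_pos: [0.53, 0.3372, 0.0869]
tool_rot: [0.623, 0.782, 0.0, 0.005]
ft_force: [0.4, 0.9, -0.8]
opening: 0.175
```

send_rows(
  steps=[
    [255,0,0,0,0],
    [255,0,0,-0.5,0],
    [255,0,0,-2,0],
    [255,0,-1,-4.5,0],
    [255,-0.5,-3,-6.5,0],
    [255,-1.5,-6,-6.8,3],
    [255,-3,-8.5,-6.8,7],
    [255,-5.5,-10,-6.8,11],
    [255,-8.5,-10.3,-6.8,14.4],
    [255,-11.5,-10.3,-6.8,14.4],
    [255,-14,-10.3,-6.8,14.4],
    [255,-15.8,-10.3,-6.8,14.4],
  ],
)

```text
t: 12.38
ee_pos: [0.4643, 0.1586, 0.1556]
tool_rot: [0.717, 0.698, 0.001, 0.005]
ft_force: [0.4, 0.8, -1.4]
opening: 0.177
```

```bash
python3 - <<'E'
from h import *
snap('top','t2');snap('top','t2')
snap('wrist','w8')
delta([0.465,.160,.1463],-1.5)
z=load('w8');d=z['d'];p=z['p'].astype(int)
q=np.array([dpt('w8',u,v) for v in range(60,330) for u in range(180,380) if p[v,u,0]>p[v,u,2]*1.8+15 and d[v,u]>0])
m=(q[:,2]>.155)&(q[:,2]<.2);q=q[m];print(len(q),cv2.minAreaRect(q[:,:2].astype(np.float32)),np.median(q[:,2]))
# stand points by depth
s=np.array([dpt('w8',u,v) for v in range(60,330) for u in range(300,540) if d[v,u]>0]);s=s[(s[:,2]>.118)&(s[:,2]<.155)&(s[:,0]>.51)&(s[:,0]<.66)&(s[:,1]>.1)&(s[:,1]<.21)]
print(len(s),cv2.minAreaRect(s[:,:2].astype(np.float32)))
cv2.imwrite('pics/w8c.png',cv2.resize(z['p'][140:330,200:500,::-1],None,fx=2.65,fy=2.65,interpolation=cv2.INTER_CUBIC))
E
```

```text
t 12.53 ee [0.4645 0.1597 0.1555] yaw_y -1.67 tilt z [ 0.0079 -0.0048 -1.    ] shift cm [0.04 0.04 0.93] turn -0.17 F [-0.1  0.  -1.5] open 0.172
2465 ((0.46816787123680115, 0.16303271055221558), (0.03132617473602295, 0.04353305697441101), 18.99974822998047) 0.1821
3896 ((0.5816946625709534, 0.1608995497226715), (0.07637769728899002, 0.10142248868942261), 88.652099609375)
```

View pics/w8c.png

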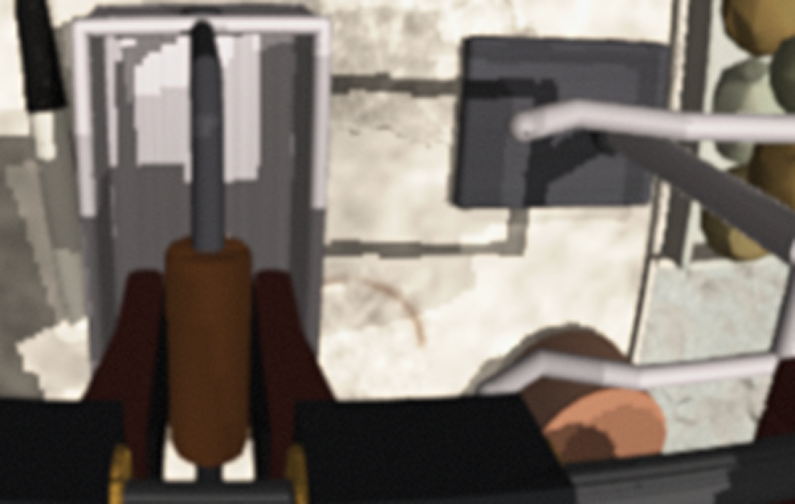

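The shallow caddy is held centrally, and the low stand's prongs are visible ahead. I'm fitting the prong points and the grip.

```bash
python3 - <<'E'
from h import *
P=[(398.1,187.2,.1425,-97,34),(417,181.5,.1285,-75,34),(460.4,187.9,.1405,-50,34),(405.7,275.8,.1285,-75,-34),(441.5,283.4,.1405,-50,-34)]
W=np.array([pix('w8',*p[:3])[:2] for p in P]);L=np.array([p[3:] for p in P])/1000
a=L-L.mean(0);b=W-W.mean(0);U,S,V=np.linalg.svd(a.T@b);R=(U@V).T;t=W.mean(0)-R@L.mean(0)
print('yaw',np.degrees(np.arctan2(R[1,0],R[0,0])),'seat',t+R@[-.074,0],'res mm',((W-(L@R.T+t))*1000).round(1).tolist())
for v in (233,275,313): print(dpt('w8',278,v),pix('w8',278,v,.18))
delta([0.5555,.160,.1463],-1.4)
E
```

```text
yaw -2.128161989040523 seat [0.55717066 0.16005551] res mm [[1.6, 0.0], [-1.7, 0.7], [-0.1, 0.2], [0.6, 0.1], [-0.3, -1.0]]
[0.4659 0.1835 0.1781] [0.4659 0.1842 0.18  ]
[0.4653 0.1641 0.1838] [0.4652 0.162  0.18  ]
[0.4646 0.1413 0.1832] [0.4646 0.1389 0.18  ]
t 12.53 ee [0.4645 0.1597 0.1555] yaw_y -1.67 tilt z [ 0.0079 -0.0048 -1.    ] shift cm [0.3  9.09 1.  ] turn -0.27 F [-0.1  0.  -1.5] open 0.172
```

send_rows(
  steps=[
    [255,0,0,0.5,0],
    [255,0.1,0.3,1,0],
    [255,0.1,1.2,1,0],
    [255,0.1,2.5,1,0],
    [255,0.1,4,1,0],
    [255,0.1,5.5,1,0],
    [255,0.1,7,1,0],
    [255,0.15,8.2,1,0],
    [255,0.15,9.05,1,0],
    [255,0.15,9.05,1,0],
    [255,0.15,9.05,1,0],
    [255,0.15,9.05,1,0],
  ],
)

```text
t: 13.53
ee_pos: [0.5541, 0.1587, 0.1458]
tool_rot: [0.717, 0.697, 0.001, 0.004]
ft_force: [-0.6, -0.2, -1.9]
opening: 0.174
```

```bash
python3 - <<'E'
from h import *
delta([0.555,.1585,.1163],-1.7)
E
```

```text
t 13.53 ee [0.5541 0.1587 0.1458] yaw_y -1.64 tilt z [ 0.0063 -0.005  -1.    ] shift cm [-0.01  0.07  2.95] turn 0.06 F [-0.6 -0.2 -1.9] open 0.174
```

send_rows(
  steps=[
    [255,0,0.1,0.5,0],
    [255,0,0.1,1.1,0],
    [255,0,0.1,1.7,0],
    [255,0,0.1,2.2,0],
    [255,0,0.1,2.6,0],
    [255,0,0.1,2.8,0],
    [255,0,0.1,2.9,0],
    [255,0,0.1,2.9,0],
    [255,0,0.1,2.9,0],
  ],
)

```text
t: 14.28
ee_pos: [0.5547, 0.1585, 0.1171]
tool_rot: [0.717, 0.697, 0.0, 0.004]
ft_force: [-3.9, -0.7, 3.6]
opening: 0.17
```

send_rows(
  steps=[
    [230,0,0,0,0],
    [200,0,0,0,0],
    [170,0,0,0,0],
    [150,0,0,0,0],
    [150,0,0,0,0],
    [150,0,0,0,0],
    [150,0,0,0,0],
    [150,0,0,0,0],
    [150,0,0,0,0],
    [150,0,0,0,0],
  ],
)

```text
t: 15.12
ee_pos: [0.5547, 0.1585, 0.1171]
tool_rot: [0.717, 0.697, 0.0, 0.004]
ft_force: [-0.2, 1.2, 0.2]
opening: 0.412
```

```bash
python3 - <<'E'
from h import *
snap('wrist','w9')
delta([0.555,.1585,.1163],-1.7)
for v in (190,233,275,300): print(dpt('w9',279,v))
E
```

```text
t 15.17 ee [0.5547 0.1585 0.1171] yaw_y -1.64 tilt z [ 0.0055 -0.0052 -1.    ] shift cm [0.01 0.03 0.08] turn 0.06 F [-0.1 -0.2  0.6] open 0.409
[0.5572 0.2029 0.1394]
[0.5566 0.1822 0.1398]
[0.5561 0.1631 0.1457]
[0.5557 0.1478 0.1442]
```

send_rows(
  steps=[
    [150,0,0,-1,0],
    [150,0,0,-3,0],
    [150,0,0,-6,0],
    [150,0,0,-10,0],
    [150,0,0,-14,0],
    [150,0,0,-17,0],
    [150,3,-2,-18,0],
    [150,6.5,-4,-18,0],
    [150,10,-6,-18,0],
    [150,14,-8,-18,0],
    [150,17,-9,-18,0],
    [150,20,-10,-18,0],
  ],
)

```text
t: 16.17
ee_pos: [0.458, 0.3641, 0.2967]
tool_rot: [0.717, 0.697, 0.001, 0.004]
ft_force: [0.7, -0.8, 0.5]
opening: 0.412
```

send_rows(
  steps=[
    [150,3,-3,0,0],
    [150,5,-6,0,0],
    [150,7,-9,0,0],
    [150,9,-11,0,0],
    [150,9,-11,0,0],
    [150,9,-11,0,0],
    [150,9,-11,0,0],
  ],
)

```text
t: 16.75
ee_pos: [0.3509, 0.4568, 0.2961]
tool_rot: [0.717, 0.697, 0.001, 0.004]
ft_force: [0.9, 0.0, 0.1]
opening: 0.411
```

```bash
python3 - <<'E'
from h import *
s=arm.get_state();print(s['t'],s['ee_pos'])
snap('top','t3');snap('scene','s3')
a=load('t3')['p'][150:270,150:400,::-1];b=load('s3')['p'][120:300,200:450,::-1]
f=lambda x:cv2.resize(np.clip(x*1.3,0,255).astype(np.uint8),(800,int(x.shape[0]*800/x.shape[1])),interpolation=cv2.INTER_CUBIC)
cv2.imwrite('pics/fin.png',cv2.resize(np.vstack([f(a),f(b)]),(640,int(.8*(384+576)*.78))))
w=world('t3')
def rect(n,u0,u1,v0,v1,z0,z1):
    q=w[v0:v1,u0:u1].reshape(-1,3);q=q[(q[:,2]>z0)&(q[:,2]<z1)]
    if len(q): print(n,len(q),cv2.minAreaRect(q[:,:2].astype(np.float32)),np.median(q[:,2]))
p=load('t3')['p'].astype(int);br=(p[...,0]>p[...,2]*1.8+15)
for n,u0,u1,y in [('deep',290,350,-.09),('shal',205,262,.16)]:
    m=np.zeros_like(br);m[155:240,u0:u1]=1;q=w[br&m];q=q[(q[:,2]>.1)&(q[:,2]<.22)];print(n,len(q),np.nanmean(q,0),np.nanmax(q[:,2]) if len(q) else 0)
rect('deep rim',295,355,170,245,.12,.15);rect('sh rim',205,262,165,245,.06,.095)
rect('carafe',262,290,158,195,.1,.16);rect('vial',276,292,240,258,.04,.1);rect('shaker',358,380,158,182,.06,.1);rect('jar',160,186,165,188,.04,.09)
w=world('t0')
rect('carafe',262,290,158,195,.1,.16);rect('vial',276,292,240,258,.04,.1);rect('shaker',358,380,158,182,.06,.1);rect('jar',160,186,165,188,.04,.09)
E
```

```text
16.75 [0.35094516 0.45681102 0.29614932]
deep 58 [ 0.53921708 -0.09254054  0.19825118] 0.20391728839840823
shal 46 [0.55292067 0.15887317 0.14224103] 0.1489598484602984
deep rim 223 ((0.5578377842903137, -0.09731245785951614), (0.11189795285463333, 0.09849879890680313), 77.2979736328125) 0.13180891444145476
sh rim 224 ((0.5772384405136108, 0.15722030401229858), (0.11324767768383026, 0.10716892778873444), 88.56929016113281) 0.07499919004288584
carafe 287 ((0.619625449180603, 0.032195158302783966), (0.04874960333108902, 0.04866288974881172), 40.130374908447266) 0.14029775055904084
vial 58 ((0.414415568113327, 0.012856131419539452), (0.022571763023734093, 0.02267482317984104), 41.67750549316406) 0.07076764516262005
shaker 157 ((0.6344150304794312, -0.2382666915655136), (0.0374814011156559, 0.036499932408332825), 83.04683685302734) 0.08314670799287463
jar 93 ((0.6318758726119995, 0.32671818137168884), (0.03586345165967941, 0.03310828283429146), 52.820045471191406) 0.0592227099367922
carafe 287 ((0.6197009682655334, 0.03180599585175514), (0.048869360238313675, 0.04871049150824547), 57.989925384521484) 0.13995219931493055
vial 59 ((0.4145766496658325, 0.013131622225046158), (0.020619332790374756, 0.022972067818045616), 1.2071518898010254) 0.0702256871941177
shaker 155 ((0.6349311470985413, -0.2379729002714157), (0.03780738636851311, 0.03816215321421623), 88.3687515258789) 0.08358499990294625
jar 88 ((0.6323614120483398, 0.3276510536670685), (0.036663755774497986, 0.033151913434267044), 49.688507080078125) 0.0574392665999768
```

View pics/fin.png

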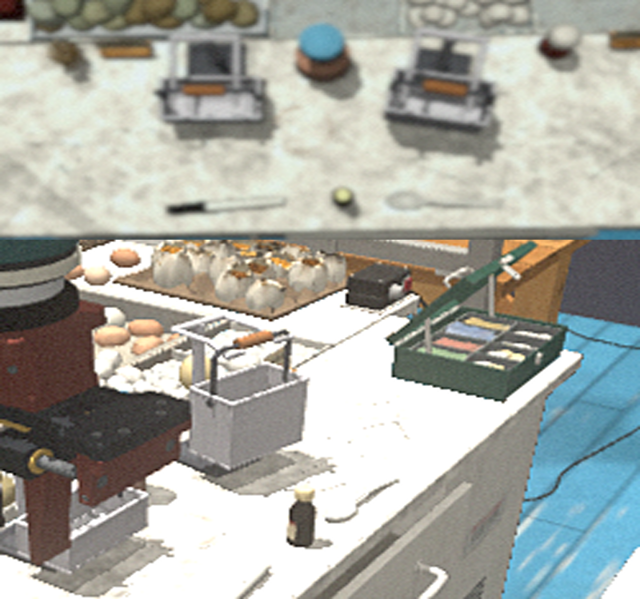

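```bash
python3 - <<'E'
from h import *
snap('top','t4');w3,w4=world('t3'),world('t4')
for n,u0,u1,z0,z1,c,a in [('deep',295,355,.118,.145,(.5395,-.091),-11.7),('sh',205,262,.062,.09,(.554,.159),-1.6)]:
  for w in (w3,w4):
    q=w[170:245,u0:u1].reshape(-1,3);q=q[(q[:,2]>z0)&(q[:,2]<z1)]
    r=np.radians(a);L=(q[:,:2]-c)@np.array([[np.cos(r),-np.sin(r)],[np.sin(r),np.cos(r)]])
    m=(abs(L[:,0])<.036)&(abs(L[:,1])<.06);L=L[m];zz=q[m,2]
    k=np.linalg.lstsq(np.c_[L,np.ones(len(L))],zz,rcond=None)[0]
    print(n,len(L),'tilt deg x,y',np.degrees(k[:2]).round(1),'z0',k[2].round(4),'span',L.min(0).round(3),L.max(0).round(3))
arm.job_done()
E
```

```text
deep 222 tilt deg x,y [-0.7  1.1] z0 0.1307 span [-0.03  -0.059] [0.035 0.054]
deep 223 tilt deg x,y [0.2 0.5] z0 0.1309 span [-0.029 -0.058] [0.035 0.054]
sh 202 tilt deg x,y [-0.2 -0.2] z0 0.0746 span [-0.03  -0.058] [0.032 0.055]
sh 203 tilt deg x,y [-0.8 -1.9] z0 0.0747 span [-0.031 -0.058] [0.032 0.055]
the job is handed in; nothing more can be done
```

Both caddies are hung: first the deep one on the high hook, then the shallow one on the low hook. I handed the job in at about 17 s. The hand is withdrawn and touching nothing.

**Last checks**
- **Height:** the rims measured 131 mm (deep) and 75 mm (shallow). That puts the undersides 30–36 mm above the counter, as they should be when fully home.
- **Position:** both grips were within about 3 mm of the seats I measured.
- **Level:** the fitted tilt was mostly within 1°. One reading for the shallow caddy gave 1.9°, where the frame just before it gave 0.2°. I put that down to depth noise.
- **Stillness:** rim heights in two frames about 0.1 s apart agreed to 0.2 mm. I did not watch for longer.
- **Bystanders:** the carafe, bottle, toothpick glass and shaker all measured within 1 mm of where they started.

**What went wrong or disagreed**
- I began lifting the deep caddy before the fingers had fully closed, so it was held about 16 mm low, near the fingertips. I allowed for this when hanging it, and for the shallow caddy I waited for the grip to close.
- The wrist depth put the deep grip about 6 mm off along its rod, which the pixel estimate did not show. I corrected by about 5 mm.
- When set down, the deep caddy's rod met the prongs with about 15 N upward, and the shallow one's with about 4 N. Both also showed a 4–6 N sideways push, which went when I released them.

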